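# Go / no-go check of a fruit corer's guide bore

### The job

Check the sloping guide bore of the fruit-coring rig with the double-ended plug gauge: push its long, thinner go end in until the collar meets the block, draw it out, then turn the gauge round and press the short, thicker no-go end squarely and gently against the bore mouth for a moment to confirm that it is refused. Finally lay the gauge gently back in its cradle, either way round, handle down between the flared cheeks of both saddles, and let go. Leave the tray, beaker and bottle where they stand.

Things in the scene. Friction and masses are not known exactly. Their poses are not given: they have to be found in the camera images.
- gauge_center (a point): Middle of the loose bare-metal plug gauge, on its long axis; the place to grip. Own x runs along the gauge to the go end. Square handle 24 x 24 mm (faces square to own y and z), 88 mm between two round collars (36 mm diameter, 6 mm thick, outer faces 50 mm from the middle). Starts lying level in the cradle, this point 57 mm above the bench, go end to the cradle's +x.
- gauge_go_tip (a point): Centre of the end face of the go end, 95 mm from the gauge's middle along its own +x. The go end is 26 mm in diameter and stands 45 mm out from its collar; its last 6 mm taper to 18 mm.
- gauge_nogo_tip (a point): Centre of the end face of the no-go end, 72 mm from the gauge's middle along its own -x. The no-go end is 33 mm in diameter, stands 22 mm out from its collar and is square-ended.
- bore_mouth (a point): Centre of the upper mouth of the bore in the rig's guide block (fixed), 125 mm above the bench. Own z points out of the bore along its axis, 35 degrees above level, heading away from the robot and to its right (+x, -y; it varies); own y is level. The bore is 29 mm in diameter and runs straight through the block, 45 mm deep (-z). The go end slips in with 1.5 mm to spare all round; the no-go end cannot enter.
- cradle_seat (a point): Where the gauge's middle lies when the gauge rests in the cradle, 57 mm above the bench. Own x runs along the gauge's lie, level; z is up. The saddles' floors are 12 mm lower; 48 mm along x between the saddles are free for the fingers. The handle may lie up to 12 mm off along x before a collar rides on a saddle.
- rig: Fruit-coring rig (fixed), below 160 mm high; origin on the bench straight below the bore mouth, x along the heading of the bore's outward axis. Steel base plate 190 x 130 mm, x from -150 to +40; two upright cheeks carry the guide block; a small white fruit nest (below 70 mm) stands at x -140 to -60.
- guide_block: Steel block with the bore, fixed to the rig; origin and axes are those of the bore mouth. Its sloping face round the mouth is 60 mm (own x, + is downhill) by 64 mm (own y), and it is 45 mm thick along -z.
- gauge: The whole plug gauge, 167 mm long, about 0.4 kg; its origin and axes are those of its middle point.
- cradle: Grey plastic gauge cradle (fixed), base 110 x 75 x 12 mm; origin on the bench below its middle, x along the gauge's lie. Two saddles, 8 mm thick, centred at x -28 and +28, floors 45 mm above the bench; their cheeks lean out 25 degrees, about 34 mm apart at the floor and 58 mm at the top, 67 mm above the bench.
- tomato_tray: Aluminium tray of tomatoes (bystander, loose), 160 x 280 mm, 50 mm high; origin at the centre of its underside.
- beaker: Glass beaker (bystander, loose), 84 mm diameter, 110 mm high; origin at the centre of its underside.
- wash_bottle: White bottle (bystander, loose), 72 mm diameter, 190 mm high; origin at the centre of its underside.
Things that resemble listed ones, but are neither listed nor needed, are in the scene too. There is more than one size of the gauge; the job needs the smallest.

How it is judged:
By the outcome, as a careful person would: the job done as asked, in the order asked, and still so for the second after the job is handed in, with the robot touching nothing.
It also fails if it takes over 67 s, if anything falls off the work surface, if the arm or the gripper's body presses on something with over 40 N, if the wrist force passes 120 N, or if a joint passes its speed limit or range.

### The arm

A 7-joint arm with a two-finger parallel gripper is mounted at the origin on the work surface. World frame = base frame: x ahead of the robot, y to its left, z up, the work surface at z = 0. Lengths are in m, angles in rad, forces in N, time in s.
With the tool pointing down it reaches from about 0.425 to 0.975 m from the base axis. Payload 16.7 kg.
Tool frame: the origin (TCP) lies at the very end of the fingers, on their centre line; the grasp point (between the pads) lies 19 mm behind it; z points along the fingers, y is the line along which they close (so a half turn about z gives the same grasp; the last joint's range is limited). The gripper opens to 85 mm and grips with 20 to 120 N. Pads are 22 mm wide; open, the fingers measure 114 mm over their backs; the gripper's body (76 mm by 85 mm) begins 54 mm behind the grasp point. The pads swing forward as they close: fully open they stand 13 mm farther back than shut.
Start: joints at [-1.317, 0.426, 0.074, 1.606, -0.034, 1.111, -0.067], TCP at [0.265, 0.621, 0.231] pointing down, gripper open.
Joint ranges: [-2.85, 2.85], [-0.5, 2.14], [-1.23, 1.37], [0.21, 2.46], [-1.02, 4.16], [0.16, 2.05], [-2.73, 2.73]. Speed limits (rad/s): [1.89, 1.89, 2.39, 2.39, 3.01, 3.01, 3.01].

### API

Orientations are given as a rotation vector (axis times angle).
In Python, from plant import status, cams, robot gives the robot as it stands.
- The arm moves only by the tool jog_arm, never from a script. Its argument "motion" is text: rows parted by semicolons, each of 7 numbers parted by spaces: the shift along the world's x, y, z scaled (see below), then the turn, a rotation vector about the world's x, y, z scaled (see below), then the gripper's target within -1 to 1 (shut at 1, half-way at 0, fully open at -1). In form: dx dy dz rx ry rz claw; .... A call has exactly 8 rows; each row shifts and turns the commanded pose from where the row before left it; what a row does not reach is not made up. The controller multiplies each number of a shift by 0.2 m and each number of a turn by 360 degrees. A row lasts 1/10 s, in which the tool goes at most 50 mm and 8.59 degrees, less where a joint would pass 70% of its speed; a pose out of reach is approached as far as the arm can. A call with a number of a shift or a turn outside -1 to 1 is refused whole. A call with a gripper value outside its range is refused whole. The fingers move at their own pace and stop on an object; "squeeze" is the grip in N (left out, the last holds). Time passes only in rows, so rows that do not move let the fingers close, or fill a call up. It gives the time, the measured TCP pose, the force, the opening and the grip force at its end, in the units of the state.
- status.get_obs(): the state, without advancing time (a new reading comes with each control period).
- cams.get_image(name): name is "side" or "top" or "wrist"; returns (picture, depth): 420x560x3 uint8, blue, green, red; 420x560 float32, m along the optical axis (not along the pixel's ray), 0 where there is no reading.
- cams.camera_model(name): a dict with "camera_matrix" (3x3 intrinsics, pixels), "pose" (4x4, takes a point from camera to world coordinates); the wrist camera has in their place "mount" (4x4, takes a point from camera to tool coordinates, whose origin is the TCP and whose axes are the flange's). Camera axes: x right, y down, z forward; pixel columns grow to the right and rows downward; lengths in m; the calibration is good to about 2 mm. A picture is of the moment at which its call begins: read the wrist's pose just before it. camera_model takes no time and is no camera call.
- robot.close_job(): hands the job in; it is judged then, once.
The state is a dict: "time_s": time; "joints": joint angles; "qd": joint speeds; "joint_torque": joint torques, N m; "eef_pos": TCP position; "tool_rot": TCP orientation; "force": force on the tool from outside, world axes, zero at the start; "moment": the same for the moment, N m; "opening": opening from 0.0 (shut) to 1.0 (fully open); "grip_force": force on a finger pad.
Only numpy, scipy, OpenCV 4.12 (cv2) and the standard library are available. Lean on these libraries where they do the work, as an engineer would, in place of code of your own. Each camera call takes 0.05 s, during which the arm holds its last target. There are 200 camera calls.

## Working session

There is one attempt and no reset: what is moved stays moved. The work goes in short steps, Python scripts to look and compute and a tool call to move; the robot and the scene stay as the last step left them, time stands still between calls to the robot, and variables do not carry over. Pictures are saved under pics/ and viewed, at most 10 in all, crops included, and the job is handed in when it is done.

Besides the shell and the picture viewer there is one more tool, called after "Emit:" as name(argument=value, ...) on one line, values as JSON. jog_arm: Moves the arm, as the interface text tells. Shifts and turns lie within -1 to 1; 1 stands for 0.2 m of shift or 360 degrees of turn. Its arguments: {"type":"object","properties":{"motion":{"type":"string"},"squeeze":{"type":"number"}},"required":["motion"]}

```bash
mkdir -p pics; ls; python3 - <<'E'
from plant import status,cams,robot
import cv2,numpy as np
o=status.get_obs();print({k:np.round(v,3).tolist() for k,v in o.items()})
for n in("top","side"):
    im,d=cams.get_image(n);cv2.imwrite(f"pics/{n}0.png",im);np.save(f"{n}0.npy",d)
    m=cams.camera_model(n);print(n,np.round(m["camera_matrix"],1).tolist(),np.round(m["pose"],3).tolist())
print(np.round(cams.camera_model("wrist")["mount"],3).tolist())
E
```

```text
pics
{'time_s': 0.0, 'joints': [-1.317, 0.427, 0.074, 1.607, -0.034, 1.111, -0.067], 'qd': [0.001, 0.001, -0.0, -0.0, -0.001, -0.001, 0.0], 'joint_torque': [0.001, -94.982, 3.762, -46.353, 0.019, 0.01, 0.0], 'eef_pos': [0.264, 0.621, 0.231], 'tool_rot': [-0.628, -3.078, 0.002], 'force': [-0.131, -0.032, -0.756], 'moment': [-0.041, 0.019, 0.001], 'grip_force': 0.0, 'opening': 1.0}
top [[457.8, 0.0, 285.6], [0.0, 457.8, 209.7], [0.0, 0.0, 1.0]] [[-0.025, -0.986, 0.164, 0.351], [-1.0, 0.025, -0.002, -0.006], [-0.002, -0.164, -0.986, 1.583], [0.0, 0.0, 0.0, 1.0]]
side [[495.3, 0.0, 282.5], [0.0, 495.3, 214.5], [0.0, 0.0, 1.0]] [[0.908, -0.232, 0.349, 0.11], [-0.419, -0.537, 0.732, -0.953], [0.017, -0.811, -0.585, 0.839], [0.0, 0.0, 0.0, 1.0]]
[[0.001, -0.957, -0.289, 0.075], [1.0, 0.001, 0.001, -0.0], [-0.001, -0.289, 0.957, -0.143], [0.0, 0.0, 0.0, 1.0]]
```

View pics/top0.png

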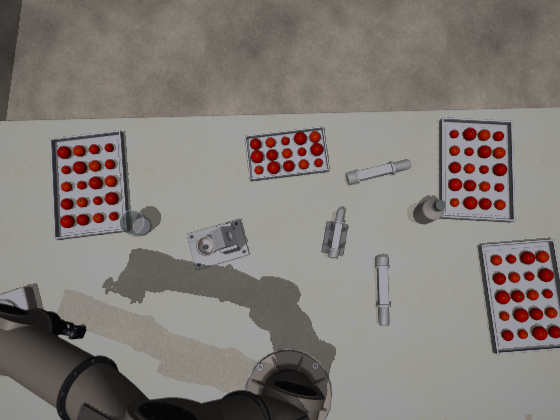

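View pics/side0.png

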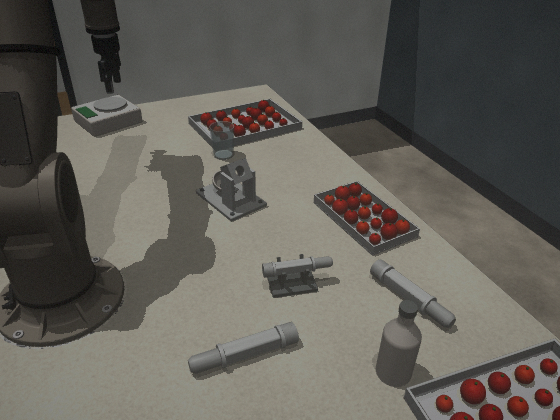

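The top picture shows three gauges: one in the cradle at (335,232), and larger loose ones on the bench at (378,172) and (382,290). I choose the one in the cradle. The rig is at (218,244) in the top view and (238,190) in the side view.

```bash
cat > h.py <<'E'
import numpy as np,cv2
from plant import status,cams
from scipy.spatial.transform import Rotation as R
def pose(n,o=None):
    m=cams.camera_model(n)
    if n!="wrist": return m["camera_matrix"],np.array(m["pose"])
    T=np.eye(4);T[:3,:3]=R.from_rotvec(o["tool_rot"]).as_matrix();T[:3,3]=o["eef_pos"]
    return m["camera_matrix"],T@m["mount"]
def cloud(n,d,o=None):
    K,T=pose(n,o);v,u=np.indices(d.shape)
    P=np.stack([(u-K[0][2])/K[0][0]*d,(v-K[1][2])/K[1][1]*d,d],-1)@T[:3,:3].T+T[:3,3]
    P[d<=0]=np.nan
    return P
E
python3 - <<'E'
from h import *
a=cv2.imread("pics/top0.png");b=cv2.imread("pics/side0.png")
f=lambda i,x,y,w,h:cv2.resize(i[y:y+h,x:x+w],(400,300),interpolation=cv2.INTER_CUBIC)
cv2.imwrite("pics/crop.png",np.vstack([np.hstack([f(a,295,195,80,60),f(b,250,240,100,75)]),np.hstack([f(a,178,208,80,60),f(b,185,145,100,75)])]))
P=cloud("top",np.load("top0.npy"));S=cloud("side",np.load("side0.npy"))
for n,Q,bx in(("top",P,(300,195,80,75)),("side",S,(250,240,100,70))):
    x,y,w,h=bx;q=Q[y:y+h,x:x+w].reshape(-1,3);q=q[(q[:,2]>.062)]
    c=q[:,:2].mean(0);u,s,v=np.linalg.svd(q[:,:2]-c,full_matrices=False);t=(q[:,:2]-c)@v[0]
    print(n,len(q),c,v[0],t.min(),t.max(),np.nanmax(q[:,2]),"ends",c+v[0]*t.min(),c+v[0]*t.max())
    hs=[(round(k,3),round(float(q[abs(t-k)<.008,2].max()),3),round(float(np.ptp(((q[:,:2]-c)@v[1])[abs(t-k)<.008])),3)) for k in np.arange(-.09,.1,.015) if (abs(t-k)<.008).any()];print(hs)
for p in((335,232),(378,172),(382,290),(218,244),(135,222),(430,208)):print(p,P[p[1],p[0]])
q=S[145:220,185:285].reshape(-1,3);q=q[(q[:,2]>.07)&(q[:,2]<.165)];print("rig side",len(q),q.mean(0))
q=P[208:270,178:258].reshape(-1,3);q=q[(q[:,2]>.08)];print("rig top",len(q),q.mean(0),q.max(0),q.min(0))
E
```

```text
top 384 [ 0.51749624 -0.1762616 ] [-0.97724786  0.21210048] -0.08883997955226197 0.07672132915487341 0.0796007494973272 ends [ 0.60431492 -0.1951046 ] [ 0.44252048 -0.15998897]
[(np.float64(-0.09), 0.072, 0.017), (np.float64(-0.075), 0.074, 0.024), (np.float64(-0.06), 0.079, 0.021), (np.float64(-0.045), 0.078, 0.031), (np.float64(-0.03), 0.076, 0.058), (np.float64(-0.015), 0.076, 0.054), (np.float64(0.0), 0.075, 0.023), (np.float64(0.015), 0.075, 0.024), (np.float64(0.03), 0.075, 0.06), (np.float64(0.045), 0.078, 0.05), (np.float64(0.06), 0.08, 0.032), (np.float64(0.075), 0.08, 0.027)]
side 674 [ 0.51280636 -0.17906313] [-0.97982528  0.199856  ] -0.09089081727300903 0.07595044066779877 0.07863666967735483 ends [ 0.60186348 -0.19722821] [ 0.4383882  -0.16388398]
[(np.float64(-0.09), 0.073, 0.022), (np.float64(-0.075), 0.074, 0.022), (np.float64(-0.06), 0.073, 0.023), (np.float64(-0.045), 0.078, 0.031), (np.float64(-0.03), 0.074, 0.059), (np.float64(-0.015), 0.072, 0.056), (np.float64(0.0), 0.075, 0.027), (np.float64(0.015), 0.074, 0.026), (np.float64(0.03), 0.073, 0.061), (np.float64(0.045), 0.077, 0.033), (np.float64(0.06), 0.079, 0.031), (np.float64(0.075), 0.077, 0.032)]
(335, 232) [ 0.52433686 -0.17133209  0.06956512]
(378, 172) [ 0.73348709 -0.33285565  0.03739521]
(382, 290) [ 0.33039082 -0.32204591  0.04105223]
(218, 244) [0.48779102 0.2078196  0.13609935]
(135, 222) [0.58439895 0.51684427 0.00285719]
(430, 208) [ 0.58536266 -0.46953032  0.14261848]
rig side 809 [0.50208888 0.18080595 0.11392149]
rig top 580 [0.50820559 0.19029825 0.12540089] [0.55746512 0.23465955 0.15595222] [0.46521278 0.15070343 0.08158066]
```

View pics/crop.png

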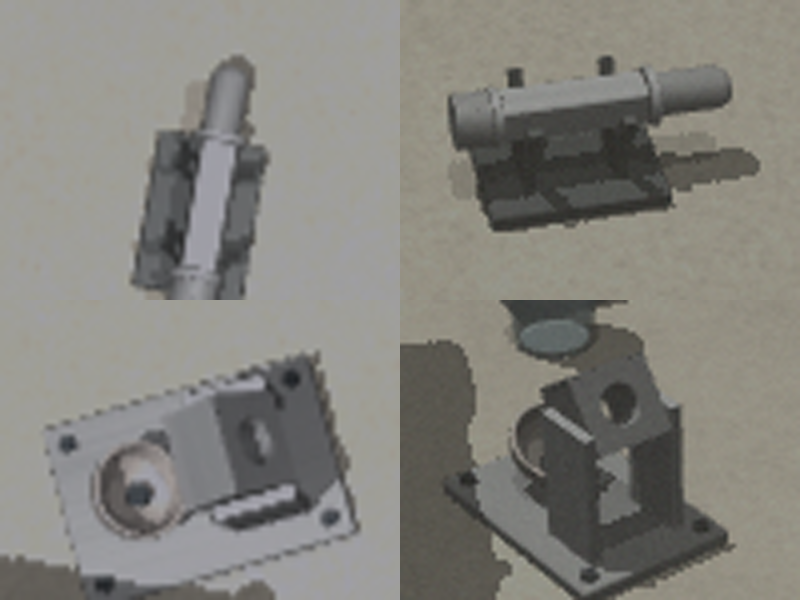

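The crop shows the gauge in the cradle with its no-go end nearest the robot and its go end pointing +x. It measures about 167 mm overall, so it is the smallest. The sloping face and bore are visible in both views, at about side (262,171).

Next I fit the block face coarsely.

```bash
cat >> h.py <<'E'
def face(Q,guess=(.5,.17,.125),r=.06):
    """bore frame from the sloping face: search heading so that plane n=(cos35 h,sin35) fits most points"""
    q=Q.reshape(-1,3);q=q[np.isfinite(q).all(1)];q=q[(np.linalg.norm(q-guess,axis=1)<r)]
    best=None
    for a in np.radians(np.arange(-110,-20,1)):
        n=np.array([np.cos(a)*.81915,np.sin(a)*.81915,.57358]);s=np.sort(q@n)
        k=np.searchsorted(s,s+.003)-np.arange(len(s));i=k.argmax()
        if best is None or k[i]>best[0]:best=(k[i],a,s[i]+.0015)
    c,a,d=best
    n=np.array([np.cos(a)*.81915,np.sin(a)*.81915,.57358])
    for _ in range(5):
        p=q[abs(q@n-d)<.003];m=p.mean(0);n=np.linalg.svd(p-m,full_matrices=False)[2][2];n*=np.sign(n[2]);d=m@n
    return p,n,d
def frame_face(p,n,d):
    h=np.array([n[0],n[1],0]);h/=np.linalg.norm(h);l=np.array([-h[1],h[0],0]);x=np.cross(l,n)
    a=p@l;b=p@x
    q=lambda t:np.percentile(t,[1,99])
    return h,l,x,q(a),q(b)
E
python3 - <<'E'
from h import *
for n in("top","side"):
    p,nn,d=face(cloud(n,np.load(n+"0.npy")))
    h,l,x,a,b=frame_face(p,nn,d)
    c=l*a.mean()+x*b.mean()+nn*d
    print(n,len(p),nn,"elev",np.degrees(np.arcsin(nn[2])),"head",np.degrees(np.arctan2(nn[1],nn[0])),np.ptp(a),np.ptp(b),"centre",c)
E
```

```text
top 213 [ 0.19655367 -0.79217591  0.57777503] elev 35.294201496866265 head -76.06525008261013 0.07539460914166596 0.06172377551204902 centre [0.51438194 0.17656131 0.12542565]
side 308 [ 0.23530978 -0.78484348  0.57328005] elev 34.979271642742525 head -73.31035137903926 0.08079008346104333 0.05920494702597548 centre [0.51016816 0.17693135 0.12636869]
```

Emit:
jog_arm(motion="0.2 -0.2 0.15 0 0 0 -1;0.2 -0.2 0.15 0 0 0 -1;0.15 -0.2 0.15 0 0 0 -1;0.1 -0.2 0.15 0 0 0 -1;0.1 -0.2 0 0 0 0 -1;0 -0.2 0 0 0 0 -1;0 -0.2 0 0 0 0 -1;0 -0.2 0 0 0 0 -1")

```text
time_s: 0.9
eef_pos: [0.3912, 0.3252, 0.3314]
tool_rot: [-0.629, -3.078, 0.001]
force: [0.5, -0.7, -0.2]
opening: 0.998
grip_force: 0.0
```

```bash
cat > log.py <<'E'
import json,numpy as np
from plant import status
def rec():
    o=status.get_obs();open("st.jsonl","a").write(json.dumps({k:np.array(o[k]).tolist() for k in("joints","eef_pos","tool_rot","force","time_s")})+"\n");return o
E
echo '{"joints":[-1.317,0.427,0.074,1.607,-0.034,1.111,-0.067],"eef_pos":[0.264,0.621,0.231],"tool_rot":[-0.628,-3.078,0.002]}'>st.jsonl
python3 - <<'E'
from log import rec
import numpy as np
o=rec();print(np.round(o["joints"],4).tolist())
E
```

```text
[-1.006, 0.0654, 0.1972, 1.8514, -0.0137, 1.2266, 0.363]
```

Emit:
jog_arm(motion="0.2 -0.2 0 0 0 -0.023 -1;0.2 -0.2 0 0 0 -0.023 -1;0.1 -0.2 0 0 0 -0.023 -1;0 -0.2 0 0 0 -0.023 -1;0 -0.2 0 0 0 -0.023 -1;0 -0.2 0 0 0 -0.023 -1;0 -0.2 0 0 0 -0.023 -1;0 -0.2 0 0 0 -0.023 -1")

```text
time_s: 1.7
eef_pos: [0.4816, 0.0147, 0.3316]
tool_rot: [-2.215, -2.228, -0.0]
force: [0.2, 0.1, -0.4]
opening: 1.005
grip_force: 0.0
```

```bash
python3 - <<'E'
from log import rec
import numpy as np
o=rec();print(np.round(o["joints"],4).tolist())
E
```

```text
[-0.6877, -0.0009, 0.5315, 1.9173, 0.0002, 1.2252, -0.1504]
```

Emit:
jog_arm(motion="0.02 0 -0.05 0.0156 0 0 -1;0.02 0 -0.05 0.0156 0 0 -1;0.02 0 -0.05 0.0156 0 0 -1;0.02 0 -0.05 0.0156 0 0 -1;0.02 0 -0.05 0.0156 0 0 -1;0.02 0 -0.05 0.0156 0 0 -1;0.02 0 -0.05 0.0156 0 0 -1;0.02 0 -0.05 0.0156 0 0 -1")

```text
time_s: 2.5
eef_pos: [0.5145, 0.0161, 0.2515]
tool_rot: [-1.75, -1.77, -0.738]
force: [0.3, 0.5, -0.0]
opening: 1.0
grip_force: 0.0
```

```bash
python3 - <<'E'
from h import *
from log import rec
o=rec();print(np.round(o["joints"],4).tolist(),o["eef_pos"],np.abs(o["qd"]).max())
im,d=cams.get_image("wrist");cv2.imwrite("pics/w1.png",im);np.save("w1.npy",d)
import json;json.dump({k:np.array(o[k]).tolist() for k in("eef_pos","tool_rot")},open("w1.json","w"))
p,nn,dd=face(cloud("wrist",d,o),(.512,.177,.125))
h,l,x,a,b=frame_face(p,nn,dd)
print(len(p),nn,"elev",np.degrees(np.arcsin(nn[2])),"head",np.degrees(np.arctan2(nn[1],nn[0])),np.ptp(a),np.ptp(b),"centre",l*a.mean()+x*b.mean()+nn*dd)
K,T=pose("wrist",o);print(K)
E
```

```text
[-0.2127, 0.3855, 0.6384, 1.9689, -0.9392, 1.4197, 0.8741] [0.51451356 0.01609888 0.25152761] 0.9782707586206373
2523 [ 0.21332572 -0.7916656   0.57250128] elev 34.92483243359672 head -74.91902955668769 0.07730434399730124 0.05985363529554419 centre [0.51178856 0.1784688  0.12590159]
[[301.62305184   0.         279.14474714]
 [  0.         301.62305184 210.92224491]
 [  0.           0.           1.        ]]
```

View pics/w1.png

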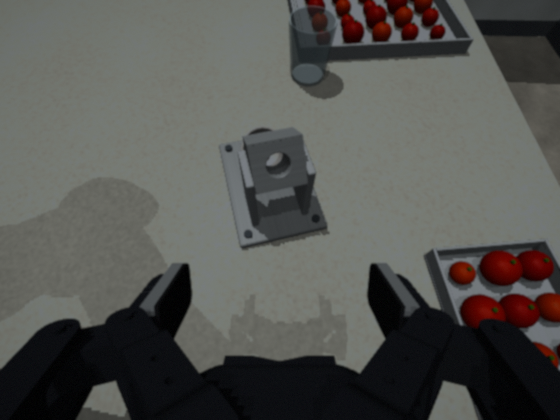

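The wrist view shows the guide block squarely, with the bore mouth at pixel (277,163). Next I refine the mouth from the hole itself in all three views, and fit the arm's kinematics.

```bash
cat > kin.py <<'E'
import numpy as np,json
from scipy.spatial.transform import Rotation as R
from scipy.optimize import least_squares
from itertools import product
S=[json.loads(l) for l in open("st.jsonl")]
AX="zyzyzyz"
def chain(q,s):
    out=[np.eye(3)];r=R.identity()
    for i in range(7):
        r=r*R.from_euler(AX[i],s[i]*q[i]);out.append(r.as_matrix())
    return out
E
python3 - <<'E'
from h import *
import json
dat=[("top",np.load("top0.npy"),None),("side",np.load("side0.npy"),None),("wrist",np.load("w1.npy"),json.load(open("w1.json")))]
for n,d,o in dat:
    K,T=pose(n,o);P=cloud(n,d,o);p,nn,dd=face(P,(.512,.177,.1255),.05)
    v,u=np.indices(d.shape);r=np.stack([(u-K[0][2])/K[0][0],(v-K[1][2])/K[1][1],np.ones(d.shape)],-1)@T[:3,:3].T
    t=(dd-T[:3,3]@nn)/(r@nn);X=T[:3,3]+r*t[...,None]
    c=np.array([.512,.177,.125])
    off=(P@nn-dd)
    for _ in range(4):
        m=(np.linalg.norm(X-c,axis=-1)<.02)&~(abs(off)<.003);c=X[m].mean(0)
    A=m.sum()*np.median(t[m])**2/K[0][0]**2/abs((r[m]/np.linalg.norm(r[m],axis=1)[:,None]**3)@nn).mean()
    print(n,m.sum(),"mouth",np.round(c,4),"head",np.degrees(np.arctan2(nn[1],nn[0])),"extent",np.ptp(X[m],0))
from kin import *
best=[]
for s in product([1,-1],repeat=7):
    if s[1]<0: continue
    def f(v):
        return np.concatenate([(R.from_euler('z',v[0])*R.from_matrix(chain(x["joints"],s)[-1])*R.from_euler('z',v[1])*R.from_rotvec(x["tool_rot"]).inv()).as_rotvec() for x in S])
    for a in(0,2,-2):
        for b in (0,2,-2):
            z=least_squares(f,[a,b]);best.append((z.cost,s,z.x.round(3)))
best.sort(key=lambda t:t[0]);print(*best[:4],sep="\n")
E
```

```text
top 40 mouth [0.5158 0.1776 0.1264] head -76.06525008261013 extent [0.02956178 0.01906537 0.02784879]
side 85 mouth [0.512  0.1779 0.1269] head -73.31035137903926 extent [0.03584754 0.02206058 0.03000876]
wrist 454 mouth [0.5119 0.1791 0.1267] head -74.91902955668769 extent [0.02635612 0.01705114 0.02378689]
(np.float64(6.215797225477357e-07), (-1, 1, -1, 1, -1, 1, -1), array([ 0.   , -4.712]))
(np.float64(6.215797225477982e-07), (-1, 1, -1, 1, -1, 1, -1), array([ 0.   , -4.712]))
(np.float64(6.215797225478169e-07), (-1, 1, -1, 1, -1, 1, -1), array([0.   , 1.571]))
(np.float64(6.215797225478336e-07), (-1, 1, -1, 1, -1, 1, -1), array([0.   , 1.571]))
```

Emit:
jog_arm(motion="0 -0.1 0.02 -0.0156 0 0 -1;0 -0.12 0.02 -0.0156 0 0 -1;0 -0.12 0.02 -0.0156 0 0 -1;0 -0.12 0 -0.0156 0 0 -1;0 -0.12 0 -0.0156 0 0 -1;0 -0.12 0 -0.0156 0 0 -1;0 -0.12 0 -0.0156 0 0 -1;0 -0.12 0 -0.0156 0 0 -1")

```text
time_s: 3.35
eef_pos: [0.5145, -0.1727, 0.2645]
tool_rot: [2.205, 2.231, -0.003]
force: [-0.5, 0.3, -0.2]
opening: 0.999
grip_force: 0.0
```

```bash
python3 - <<'E'
from log import rec
o=rec()
from kin import *
s=(-1,1,-1,1,-1,1,-1)
print(np.round(o["joints"],3),o["eef_pos"])
cols=[(0,2),(1,0),(1,1),(3,1),(3,2),(3,0),(5,1),(5,2),(5,0),(7,2)]
def build(S,cols):
    A=[];b=[]
    for x in S:
        c=chain(x["joints"],s);A.append(np.stack([c[i][:,k] for i,k in cols],1));b+=x["eef_pos"]
    return np.vstack(A),np.array(b)
for cs in(cols,[c for c in cols if c not in((3,0),(5,0))]):
    A,b=build(S,cs);z,*_=np.linalg.lstsq(A,b,rcond=1e-4)
    print(dict(zip(cs,z.round(4))),"res",abs(A@z-b).max(),np.linalg.svd(A)[1].round(3))
E
```

```text
[-0.518  0.228  0.853  1.903 -0.189  1.091  0.421] [ 0.51451481 -0.17267547  0.26448915]
{(0, 2): np.float64(0.284), (1, 0): np.float64(-0.0009), (1, 1): np.float64(-0.0278), (3, 1): np.float64(-0.0361), (3, 2): np.float64(0.5561), (3, 0): np.float64(-0.0033), (5, 1): np.float64(0.0003), (5, 2): np.float64(0.498), (5, 0): np.float64(0.0004), (7, 2): np.float64(0.3394)} res 0.0004333717913697077 [4.405 3.808 3.781 0.882 0.746 0.437 0.397 0.247 0.191 0.118]
{(0, 2): np.float64(0.2834), (1, 0): np.float64(-0.0007), (1, 1): np.float64(-0.0275), (3, 1): np.float64(-0.0359), (3, 2): np.float64(0.5554), (5, 1): np.float64(-0.0003), (5, 2): np.float64(0.4944), (7, 2): np.float64(0.3393)} res 0.0006418837107675379 [3.921 3.781 2.981 0.786 0.689 0.397 0.362 0.245]
```

```bash
cat >> kin.py <<'E'
s=(-1,1,-1,1,-1,1,-1)
OFF={(0,2):.2834,(1,0):-.0007,(1,1):-.0275,(3,1):-.0359,(3,2):.5554,(5,1):-.0003,(5,2):.4944,(7,2):.3393}
lo=np.array([-2.85,-.5,-1.23,.21,-1.02,.16,-2.73]);hi=np.array([2.85,2.14,1.37,2.46,4.16,2.05,2.73])
def fk(q):
    c=chain(q,s);return sum(v*c[i][:,k] for (i,k),v in OFF.items()),c[-1]@R.from_euler('z',np.pi/2).as_matrix()
def step(q,p,Rm,w=.02):
    def f(x):
        a,b=fk(x);return np.concatenate([(a-p)*5,R.from_matrix(b.T@Rm).as_rotvec(),w*(x-q)])
    z=least_squares(f,np.clip(q,lo+.01,hi-.01),bounds=(lo,hi));a,b=fk(z.x)
    return z.x,np.linalg.norm(a-p)+.1*np.linalg.norm(R.from_matrix(b.T@Rm).as_rotvec())
def path(q,p0,R0,p1,dr,n=24,w=.02):
    """dr: world rotvec total, split evenly"""
    m=9;E=0
    for i in range(1,n+1):
        q,e=step(q,p0+(p1-p0)*i/n,(R.from_rotvec(np.array(dr)*i/n)*R.from_matrix(R0)).as_matrix(),w);m=min(m,np.minimum(q-lo,hi-q).min());E=max(E,e)
    return q,m,E
a=np.radians(-74.7);H=np.array([np.cos(a),np.sin(a),0]);U=np.array([H[0]*.81915,H[1]*.81915,.57358])
MO=np.array([.512,.1785,.125]);G=np.array([.978,-.2065,0]);C=np.array([.510,-.1765,.057])
def Rt(x,z): return np.stack([x,np.cross(z,x),z],1)
def goal(gx,phi):
    """tool z: down-and-out W rolled by phi about U towards N (away from robot)"""
    W=.57358*H-.81915*np.array([0,0,1]);N=np.array([-H[1],H[0],0])
    return np.cos(phi)*W+np.sin(phi)*N
E
python3 - <<'E'
from kin import *
q0=np.array(S[-1]["joints"]);p0,R0=fk(q0)
for sg in(1,-1):
    Rc=Rt(sg*G,np.array([0,0,-1.]));pc=C+[0,0,.1]
    dr=(R.from_matrix(Rc)*R.from_matrix(R0).inv()).as_rotvec()
    q1,m,e=path(q0,p0,R0,pc,dr,12);print("grasp",sg,np.degrees(dr).round(),m.round(2),e.round(4),q1.round(2))
    for ph in np.radians([-20,0,20,40]):
        z=goal(0,ph);Rg=Rt(-sg*U,z);pg=MO+U*.12+z*.019
        dr=(R.from_matrix(Rg)*R.from_matrix(Rc).inv()).as_rotvec()
        q2,m2,e2=path(q1,pc,Rc,pg,dr,16)
        q2b,m2b,e2b=path(q2,pg,Rg,MO+U*.05+z*.019,np.zeros(3),4)
        for ph2 in np.radians([-20,0,20,40]):
          z2=goal(0,ph2)
          for t in(np.pi,-np.pi):
            q3,m3,e3=path(q2,pg,Rg,pg,z*t,16)
            R3=Rt(sg*U,z2);q4,m4,e4=path(q3,pg,Rt(sg*U,z),MO+U*.08+z2*.019,(R.from_matrix(R3)*R.from_matrix(Rt(sg*U,z)).inv()).as_rotvec(),6)
            if max(e2,e2b,e4)<.01:print(np.degrees([ph,ph2,t]).round(),"m",np.round([m2,m2b,m3,m4],2),"e",np.round([e2,e2b,e3,e4],3),q2.round(2),q4.round(2))
E
```

```text
grasp 1 [   0.   -0. -103.] 0.19 0.0 [-0.66  0.57  1.18  2.03 -0.64  0.98 -0.93]
[ -20.  -20. -180.] m [0.2  0.57 0.13 0.14] e [0. 0. 0. 0.] [-1.09  0.68  0.81  1.78  0.09  1.28 -0.19] [-0.62  0.57  0.06  1.75  0.4   1.4   2.55]
[ -20.    0. -180.] m [0.2  0.57 0.13 0.16] e [0. 0. 0. 0.] [-1.09  0.68  0.81  1.78  0.09  1.28 -0.19] [-0.7   0.41  0.05  1.98  0.62  1.1   2.37]
[ -20.   20. -180.] m [0.2  0.57 0.13 0.19] e [0. 0. 0. 0.] [-1.09  0.68  0.81  1.78  0.09  1.28 -0.19] [-0.78  0.29  0.06  2.22  0.99  0.84  2.03]
[ -20.   40. -180.] m [0.2  0.57 0.13 0.01] e [0. 0. 0. 0.] [-1.09  0.68  0.81  1.78  0.09  1.28 -0.19] [-0.78  0.26  0.01  2.45  1.65  0.77  1.4 ]
[   0.  -20. -180.] m [0.19 0.4  0.22 0.1 ] e [0. 0. 0. 0.] [-1.35  0.56  0.99  2.02  0.18  0.89 -0.27] [-0.78  0.58  0.27  1.76  0.32  1.35  2.63]
[   0.    0. -180.] m [0.19 0.4  0.22 0.23] e [0. 0. 0. 0.] [-1.35  0.56  0.99  2.02  0.18  0.89 -0.27] [-0.89  0.42  0.28  1.99  0.53  1.04  2.45]
[   0.   20. -180.] m [0.19 0.4  0.22 0.23] e [0. 0. 0. 0.] [-1.35  0.56  0.99  2.02  0.18  0.89 -0.27] [-1.01  0.3   0.32  2.23  0
[... 3180 characters left out ...]
.24  2.23  0.96  0.79  2.14] [-0.97  0.26  0.22  2.46  1.65  0.71 -1.76]
[ 40. -20. 180.] m [0.   0.   0.   0.12] e [0.001 0.    0.    0.   ] [-0.77  0.19  0.09  2.46  1.66  0.71  1.48] [-0.49  0.57 -0.13  1.74  0.47  1.44 -0.67]
[ 40.   0. 180.] m [0.   0.   0.   0.08] e [0.001 0.    0.    0.   ] [-0.77  0.19  0.09  2.46  1.66  0.71  1.48] [-0.55  0.41 -0.13  1.97  0.68  1.14 -0.82]
[ 40.  20. 180.] m [0.   0.   0.   0.04] e [0.001 0.    0.    0.   ] [-0.77  0.19  0.09  2.46  1.66  0.71  1.48] [-0.63  0.29 -0.11  2.21  1.03  0.88 -1.14]
[ 40.  40. 180.] m [0.   0.   0.   0.01] e [0.001 0.    0.    0.   ] [-0.77  0.19  0.09  2.46  1.66  0.71  1.48] [-0.68  0.26 -0.1   2.45  1.65  0.8  -1.74]
```

Emit:
jog_arm(motion="0 0 -0.05 0 0 0.0238 -1;0 0 -0.05 0 0 0.0238 -1;0 0 -0.05 0 0 0.0238 -1;0 0 -0.05 0 0 0.0238 -1;0 0 -0.05 0 0 0.0238 -1;0 0 -0.05 0 0 0.0238 -1;-0.01 -0.01 0 0 0 0.0238 -1;-0.01 -0.01 0 0 0 0.0238 -1")

```text
time_s: 4.15
eef_pos: [0.5101, -0.1756, 0.2037]
tool_rot: [0.557, 3.091, -0.001]
force: [-0.1, -0.4, 0.2]
opening: 1.002
grip_force: 0.0
```

Emit:
jog_arm(motion="0 0 -0.05 0 0 0.0123 -1;0 0 -0.05 0 0 0.0123 -1;0 0 0 0 0 0 -1;0 0 0 0 0 0 -1;0 0 0 0 0 0 -1;0 0 0 0 0 0 -1;0 0 0 0 0 0 -1;0 0 0 0 0 0 -1")

```text
time_s: 4.95
eef_pos: [0.5102, -0.1757, 0.1839]
tool_rot: [0.327, 3.124, -0.0]
force: [-0.6, 0.4, 0.2]
opening: 1.001
grip_force: 0.0
```

```bash
python3 - <<'E'
from h import *
from log import rec
o=rec();print(np.round(o["joints"],3).tolist(),np.round(o["eef_pos"],4),np.round(o["tool_rot"],4))
im,d=cams.get_image("wrist");cv2.imwrite("pics/w2.png",im)
P=cloud("wrist",d,o);q=P.reshape(-1,3);q=q[np.isfinite(q).all(1)]
g=np.array([.978,-.2065]);c=np.array([.51,-.1765]);n=np.array([.2065,.978])
for _ in range(3):
    a=(q[:,:2]-c)@g;b=(q[:,:2]-c)@n
    m=(abs(b)<.0135)&(abs(a)<.04)&(q[:,2]>.064)&(q[:,2]<.076);p=q[m]
    k=np.polyfit(a[m],b[m],1);c=c+n*np.mean(b[m]) 
print("top z",np.median(p[:,2]),len(p),"slope deg",np.degrees(np.arctan(k[0])),c)
m=(abs(b)<.02)&(q[:,2]>.05)&(abs(a)<.13)
for lo in np.arange(-.1,.11,.01):
    i=m&(a>=lo)&(a<lo+.01)
    if i.sum()>3:print(round(lo,2),i.sum(),np.percentile(b[i],[2,98]).round(4),np.percentile(q[i,2],98).round(4))
print(a[m].min(),a[m].max())
E
```

```text
[-0.248, 0.284, 0.551, 1.984, -0.185, 0.922, 1.76] [ 0.5102 -0.1757  0.1839] [ 3.2670e-01  3.1243e+00 -1.0000e-04]
top z 0.06915542545662323 2287 slope deg -0.2884115419836745 [ 0.5107103  -0.17313594]
-0.08 152 [-0.0151  0.0153] 0.0742
-0.07 484 [-0.0152  0.0153] 0.0744
-0.06 472 [-0.0154  0.0155] 0.0748
-0.05 374 [-0.0162  0.0164] 0.0755
-0.04 342 [-0.0189  0.0186] 0.0706
-0.03 2871 [-0.0196  0.0189] 0.284
-0.02 8795 [-0.0186  0.0191] 0.2804
-0.01 300 [-0.0113  0.0118] 0.0709
-0.0 279 [-0.0114  0.011 ] 0.0705
0.01 265 [-0.0115  0.0112] 0.0704
0.02 316 [-0.0197  0.0196] 0.0704
0.03 265 [-0.0117  0.0115] 0.0704
0.04 397 [-0.0168  0.0163] 0.0755
0.05 211 [-0.012   0.0121] 0.0709
0.06 245 [-0.0121  0.0124] 0.0709
0.07 228 [-0.0122  0.0114] 0.071
0.08 190 [-0.0123  0.0115] 0.0708
0.09 28 [-0.0078  0.006 ] 0.0684
-0.07308679211196961 0.09349816711905497
```

View pics/w2.png

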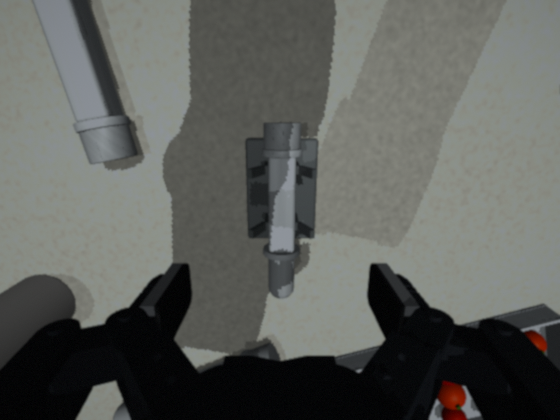

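The wrist view shows the gauge in the cradle, axis from (284,135) to (280,295), with the go end nearer the fingers. The tool is aligned with it, so I descend and grip.

Emit:
jog_arm(motion="0 0.004 -0.14 0 0 -0.0008 -1;0 0.004 -0.14 0 0 0 -1;0 0 -0.14 0 0 0 -1;0 0 -0.14 0 0 0 -1;0 0 -0.1 0 0 0 -1;0 0 -0.05 0 0 0 -1;0 0 -0.02 0 0 0 -1;0 0 0 0 0 0 -1")

```text
time_s: 5.8
eef_pos: [0.5102, -0.1742, 0.0379]
tool_rot: [0.334, 3.124, -0.0]
force: [0.6, 0.3, -0.1]
opening: 0.999
grip_force: 0.0
```

Emit:
jog_arm(motion="0 0 0 0 0 0 0.2;0 0 0 0 0 0 1;0 0 0 0 0 0 1;0 0 0 0 0 0 1;0 0 0 0 0 0 1;0 0 0 0 0 0 1;0 0 0 0 0 0 1;0 0 0 0 0 0 1", squeeze=70)

```text
time_s: 6.6
eef_pos: [0.5102, -0.1742, 0.0383]
tool_rot: [0.334, 3.123, 0.0]
force: [-1.9, -0.0, 9.9]
opening: 0.271
grip_force: 68.3
```

Emit:
jog_arm(motion="0 0 0.05 0 0 0 1;0 0 0.1 0 0 0 1;0 0 0.1 0 0 0 1;0 0 0.15 0 0 0 1;0 0 0.15 0 0 0 1;0 0 0.15 0 0 0 1;0 0 0.1 0 0 0 1;0 0 0 0 0 0 1")

```text
time_s: 7.4
eef_pos: [0.5111, -0.1745, 0.2004]
tool_rot: [0.334, 3.12, 0.001]
force: [0.4, -0.8, -4.6]
opening: 0.269
grip_force: 69.6
```

```bash
cat > plan.py <<'E'
from kin import *
from plant import status
def plan(pg,Rg,n,o=None):
    o=o or status.get_obs();p0=np.array(o["eef_pos"]);R0=R.from_rotvec(o["tool_rot"]).as_matrix()
    dr=(R.from_matrix(Rg)*R.from_matrix(R0).inv()).as_rotvec()
    q,m,e=path(np.array(o["joints"]),p0,R0,pg,dr,n)
    print("total shift/0.2",((pg-p0)/.2).round(4),"turn/360",(dr/2/np.pi).round(4),"deg",np.degrees(np.linalg.norm(dr)).round(1),"| per row",n,((pg-p0)/.2/n).round(4),(dr/2/np.pi/n).round(5),"margin",m.round(2),"err",e.round(4),"q",q.round(2))
    return q
W=goal(0,0)
def tcp(k,w=W): return MO+U*k+w*.019
E
python3 - <<'E'
from plan import *
o=status.get_obs();print(o["eef_pos"],o["force"],o["opening"],o["grip_force"])
print(tcp(.125),W,U)
plan(tcp(.14),Rt(U,W),16)
E
```

```text
[ 0.51107742 -0.17445669  0.20041659] [ 0.38013515 -0.75176371 -4.57016583] 0.269026863661339 69.64025616645813
[0.54189464 0.06922358 0.18113365] [ 0.1513523  -0.55325084 -0.81915   ] [ 0.21615161 -0.79011721  0.57358   ]
total shift/0.2 [ 0.1703  1.1591 -0.0534] turn/360 [-0.0849  0.0802  0.3145] deg 120.8 | per row 16 [ 0.0106  0.0724 -0.0033] [-0.0053   0.00501  0.01966] margin 0.23 err 0.0 q [-0.74  0.35  0.19  1.99  0.6   1.08  2.5 ]
```

Emit:
jog_arm(motion="0.0106 0.0724 0 -0.0053 0.005 0.0197 1;0.0106 0.0724 0 -0.0053 0.005 0.0197 1;0.0106 0.0724 0 -0.0053 0.005 0.0197 1;0.0106 0.0724 0 -0.0053 0.005 0.0197 1;0.0106 0.0724 0 -0.0053 0.005 0.0197 1;0.0106 0.0724 0 -0.0053 0.005 0.0197 1;0.0106 0.0724 0 -0.0053 0.005 0.0197 1;0.0106 0.0724 0 -0.0053 0.005 0.0197 1")

```text
time_s: 8.2
eef_pos: [0.5265, -0.0576, 0.1966]
tool_rot: [1.12, -2.673, 0.411]
force: [0.0, -0.6, -4.1]
opening: 0.269
grip_force: 69.5
```

Emit:
jog_arm(motion="0.0106 0.0724 0 -0.0053 0.005 0.0197 1;0.0106 0.0724 0 -0.0053 0.005 0.0197 1;0.0106 0.0724 0 -0.0053 0.005 0.0197 1;0.0106 0.0724 0 -0.0053 0.005 0.0197 1;0.0106 0.0724 0 -0.0053 0.005 0.0197 1;0.0106 0.0724 -0.01 -0.0053 0.005 0.0197 1;0.0106 0.0724 -0.02 -0.0053 0.005 0.0197 1;0.0106 0.0724 -0.02 -0.0053 0.005 0.0197 1")

```text
time_s: 9.0
eef_pos: [0.5434, 0.0583, 0.1863]
tool_rot: [2.147, -1.619, 0.677]
force: [1.0, 0.0, -4.5]
opening: 0.266
grip_force: 69.6
```

```bash
python3 - <<'E'
from plan import *
from h import *
o=status.get_obs();print(o["eef_pos"],np.round(o["joints"],2),np.round(o["force"],1),np.abs(o["qd"]).max())
plan(tcp(.125),Rt(U,W),2)
im,d=cams.get_image("wrist");cv2.imwrite("pics/w3.png",im)
P=cloud("wrist",d,o);Rm=R.from_rotvec(o["tool_rot"]).as_matrix()
c=np.array(o["eef_pos"])-Rm[:,2]*.019
L=(P-c)@Rm  # tool coordinates about the grasp point
x,y,z=L[...,0],L[...,1],L[...,2]
for lo in np.arange(-.1,.1,.01):
    m=(x>=lo)&(x<lo+.01)&(abs(y)<.03)&(abs(z)<.03)
    if m.sum()>5:print(round(lo,2),m.sum(),"y",np.percentile(y[m],[2,98]).round(4),"z top",np.percentile(z[m],3).round(4))
E
```

```text
[0.54336566 0.05830293 0.18634209] [-0.74  0.35  0.19  2.    0.6   1.08  2.5 ] [ 1.   0.  -4.5] 0.5614735549643655
total shift/0.2 [-0.0074  0.0546 -0.026 ] turn/360 [ 0.0006 -0.0004 -0.0017] deg 0.7 | per row 2 [-0.0037  0.0273 -0.013 ] [ 0.00031 -0.00021 -0.00083] margin 0.24 err 0.0 q [-0.75  0.36  0.18  1.99  0.59  1.08  2.48]
-0.05 30 y [-0.0146  0.017 ] z top 0.0055
-0.04 37 y [-0.0103  0.0069] z top -0.0128
-0.03 917 y [-0.0101  0.0125] z top -0.0132
-0.02 1024 y [-0.0103  0.0128] z top -0.0135
-0.01 1478 y [-0.0121  0.0143] z top -0.0277
-0.0 2452 y [-0.0281  0.0284] z top -0.028
0.01 2975 y [-0.0221  0.0243] z top -0.0292
0.02 1331 y [-0.0102  0.0123] z top -0.0133
0.03 1429 y [-0.0103  0.0124] z top -0.0134
0.04 1866 y [-0.015   0.0171] z top -0.0184
0.05 2143 y [-0.0141  0.0162] z top -0.0172
0.06 2333 y [-0.0141  0.0162] z top -0.0172
0.07 387 y [-0.0135  0.0158] z top -0.0169
```

View pics/w3.png

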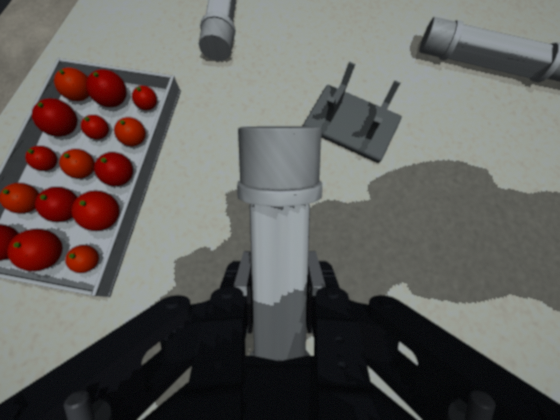

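The wrist view shows the gauge held straight, with its no-go end toward (280,150). It also shows that the wrist camera has about 1.1 mm of sideways bias. I correct the mouth estimate for that and line up.

```bash
sed -i 's/MO=np.array(\[.512,.1785,.125\])/MO=np.array([.511,.180,.125])/' kin.py; python3 - <<'E'
from plan import *
plan(tcp(.105),Rt(U,W),3)
print("per 10mm along -U", (-U*.01/.2).round(4))
E
```

```text
total shift/0.2 [-0.0316  0.126  -0.0778] turn/360 [ 0.0008 -0.001  -0.0035] deg 1.4 | per row 3 [-0.0105  0.042  -0.0259] [ 0.00028 -0.00033 -0.00118] margin 0.25 err 0.0 q [-0.77  0.38  0.17  1.99  0.59  1.08  2.44]
per 10mm along -U [-0.0108  0.0395 -0.0287]
```

Emit:
jog_arm(motion="-0.0105 0.042 -0.0259 0.0003 -0.0003 -0.0012 1;-0.0105 0.042 -0.0259 0.0003 -0.0003 -0.0012 1;-0.0105 0.042 -0.0259 0.0003 -0.0003 -0.0012 1;0 0 0 0 0 0 1;0 0 0 0 0 0 1;0 0 0 0 0 0 1;0 0 0 0 0 0 1;0 0 0 0 0 0 1")

```text
time_s: 9.85
eef_pos: [0.5378, 0.0825, 0.1724]
tool_rot: [2.124, -1.656, 0.674]
force: [0.4, -0.8, -4.3]
opening: 0.27
grip_force: 69.7
```

```bash
python3 - <<'E'
from plan import *
from h import *
o=status.get_obs();print(o["eef_pos"],np.round(o["force"],1))
plan(tcp(.105),Rt(U,W),1)
im,d=cams.get_image("side");K,T=pose("side")
# project expected gauge tip & mouth
f=lambda p:(K@((np.linalg.inv(T)@np.append(p,1))[:3]));g=lambda p:(f(p)/f(p)[2])[:2].round(1)
Rm=R.from_rotvec(o["tool_rot"]).as_matrix();c=np.array(o["eef_pos"])-Rm[:,2]*.019
print("tip px",g(c-Rm[:,0]*.095),"centre",g(c),"mouth",g(MO))
cv2.imwrite("pics/s3.png",cv2.resize(im[130:210,190:300],(770,560),interpolation=cv2.INTER_CUBIC))
E
```

```text
[0.53777129 0.08252678 0.1723896 ] [ 0.4 -0.8 -4.3]
total shift/0.2 [-0.006   0.02   -0.0136] turn/360 [-0.0005  0.001   0.0029] deg 1.1 | per row 1 [-0.006   0.02   -0.0136] [-0.00053  0.00104  0.00292] margin 0.29 err 0.0 q [-0.77  0.38  0.17  1.99  0.59  1.08  2.44]
tip px [242.  169.6] centre [258.4 163.8] mouth [238.9 170.7]
```

View pics/s3.png

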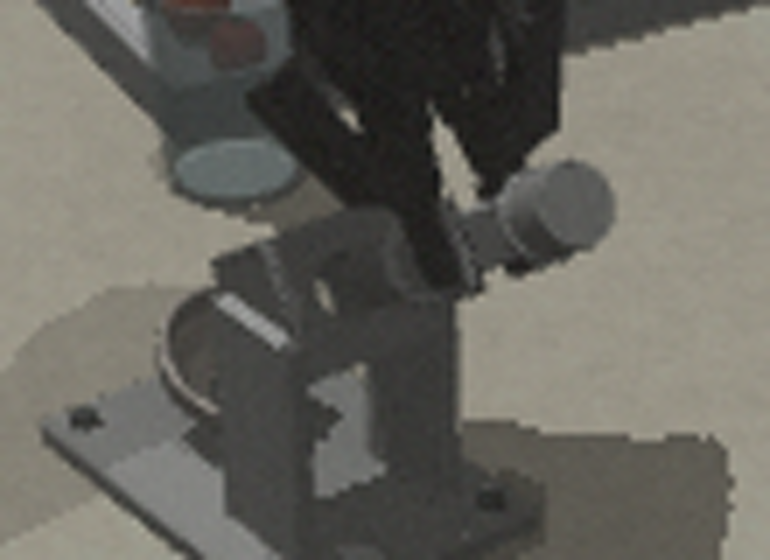

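The side crop shows the go tip just in front of the mouth (crop (330,285), i.e. side pixel (237,171)) and lined up with it. I insert gradually and watch the force.

Emit:
jog_arm(motion="-0.006 0.02 -0.0136 -0.0005 0.001 0.0029 1;0 0 0 0 0 0 1;0 0 0 0 0 0 1;-0.0054 0.0198 -0.0143 0 0 0 1;-0.0054 0.0198 -0.0143 0 0 0 1;-0.0054 0.0198 -0.0143 0 0 0 1;0 0 0 0 0 0 1;0 0 0 0 0 0 1")

```text
time_s: 10.7
eef_pos: [0.5334, 0.0991, 0.1607]
tool_rot: [2.141, -1.632, 0.675]
force: [4.2, 1.0, -7.6]
opening: 0.272
grip_force: 69.4
```

```bash
python3 - <<'E'
from plan import *
o=status.get_obs();print(np.round(o["force"],1))
plan(tcp(.09),Rt(U,W),1)
E
```

```text
[ 4.2  1.  -7.6]
total shift/0.2 [-0.0003 -0.0038  0.0018] turn/360 [-0.0001  0.     -0.0001] deg 0.1 | per row 1 [-0.0003 -0.0038  0.0018] [-7.0e-05  1.0e-05 -1.5e-04] margin 0.31 err 0.0 q [-0.78  0.4   0.16  1.99  0.58  1.07  2.42]
```

Emit:
jog_arm(motion="0.0045 -0.0015 -0.002 0 0 0 1;0 0 0 0 0 0 1;-0.0054 0.0198 -0.0143 0 0 0 1;-0.0054 0.0198 -0.0143 0 0 0 1;0 0 0 0 0 0 1;0 0 0 0 0 0 1;0 0 0 0 0 0 1;0 0 0 0 0 0 1")

```text
time_s: 11.5
eef_pos: [0.532, 0.1062, 0.1549]
tool_rot: [2.14, -1.633, 0.675]
force: [-0.0, 0.8, -4.1]
opening: 0.265
grip_force: 69.7
```

```bash
python3 - <<'E'
from plan import *
o=status.get_obs();print(np.round(o["force"],1),np.round(o["moment"],2))
f=np.array(o["force"])-[.4,-.5,-4.4];Rm=R.from_rotvec(o["tool_rot"]).as_matrix();print("contact in U,lat,V",[round(f@v,1) for v in(U,np.array([-H[1],H[0],0]),-W)])
print("k",(np.array(o["eef_pos"])-MO)@U)
plan(tcp(.08),Rt(U,W),1)
E
```

```text
[-0.   0.8 -4.1] [ 1.12  0.3  -0.01]
contact in U,lat,V [np.float64(-1.0), np.float64(-0.1), np.float64(1.0)]
k 0.08001054197567725
total shift/0.2 [-0.0043  0.0006  0.0023] turn/360 [-0.  0. -0.] deg 0.0 | per row 1 [-0.0043  0.0006  0.0023] [-1.e-05  1.e-05 -2.e-05] margin 0.33 err 0.0 q [-0.79  0.41  0.16  1.99  0.58  1.07  2.4 ]
```

Emit:
jog_arm(motion="-0.0054 0.0198 -0.0143 0 0 0 1;-0.0054 0.0198 -0.0143 0 0 0 1;-0.0054 0.0198 -0.0143 0 0 0 1;-0.0054 0.0198 -0.0143 0 0 0 1;-0.0054 0.0198 -0.0143 0 0 0 1;0 0 0 0 0 0 1;0 0 0 0 0 0 1;0 0 0 0 0 0 1")

```text
time_s: 12.3
eef_pos: [0.5266, 0.1259, 0.1406]
tool_rot: [2.14, -1.633, 0.675]
force: [-1.0, 0.3, -4.3]
opening: 0.27
grip_force: 69.7
```

```bash
cat > chk.py <<'E'
from plan import *
o=status.get_obs();f=np.array(o["force"])-[.4,-.5,-4.4];print("contact in U,lat,V",[round(f@v,1) for v in(U,np.array([-H[1],H[0],0]),-W)],"k",round((np.array(o["eef_pos"])-MO)@U,4),o["time_s"])
E
python3 chk.py
```

```text
contact in U,lat,V [np.float64(-0.8), np.float64(-1.1), np.float64(0.7)] k 0.0551 12.3
```

Sliding freely. I continue in 1–2 mm steps until the collar meets the block.

Emit:
jog_arm(motion="-0.0022 0.0079 -0.0057 0 0 0 1;0 0 0 0 0 0 1;-0.0011 0.004 -0.0029 0 0 0 1;0 0 0 0 0 0 1;-0.0011 0.004 -0.0029 0 0 0 1;0 0 0 0 0 0 1;-0.0011 0.004 -0.0029 0 0 0 1;0 0 0 0 0 0 1")

```text
time_s: 13.1
eef_pos: [0.5262, 0.1274, 0.1393]
tool_rot: [2.134, -1.634, 0.678]
force: [0.6, -13.0, 16.6]
opening: 0.266
grip_force: 71.3
```

```bash
python3 chk.py
```

```text
contact in U,lat,V [np.float64(21.9), np.float64(-3.1), np.float64(10.2)] k 0.053 13.1
```

Emit:
jog_arm(motion="-0.0008 0.0028 0.0041 0 0 0 1;0 0 0 0 0 0 1;-0.0011 0.004 -0.0029 0 0 0 1;-0.0011 0.004 -0.0029 0 0 0 1;0 0 0 0 0 0 1;0 0 0 0 0 0 1;0 0 0 0 0 0 1;0 0 0 0 0 0 1")

```text
time_s: 13.9
eef_pos: [0.526, 0.1275, 0.1394]
tool_rot: [2.131, -1.634, 0.679]
force: [4.5, -22.6, 18.4]
opening: 0.266
grip_force: 70.7
```

```bash
python3 chk.py; python3 - <<'E'
from plan import *
from h import *
plan(tcp(.05),Rt(U,W),1)
im,d=cams.get_image("side");cv2.imwrite("pics/s4.png",cv2.resize(im[130:210,190:300],(770,560),interpolation=cv2.INTER_CUBIC))
o=status.get_obs();im,d=cams.get_image("wrist");P=cloud("wrist",d,o);Rm=R.from_rotvec(o["tool_rot"]).as_matrix()
L=(P-(np.array(o["eef_pos"])-Rm[:,2]*.019))@Rm;x,y,z=L[...,0],L[...,1],L[...,2]
m=(abs(y)<.012)&(z>-.025)&(z<-.008)&(x>.02);print("nogo end x",np.percentile(x[m],[99,100]))
for lo in np.arange(-.05,.08,.01):
    k=(abs(y)<.025)&(x>=lo)&(x<lo+.01)&(abs(z)<.03)
    if k.sum()>5:print(round(lo,2),"z",np.percentile(z[k],3).round(4),"y",np.percentile(y[k],[2,98]).round(4))
E
```

```text
contact in U,lat,V [np.float64(31.5), np.float64(-1.9), np.float64(5.8)] k 0.053 13.9
total shift/0.2 [-0.0066  0.0126 -0.0064] turn/360 [0.001  0.0003 0.0007] deg 0.5 | per row 1 [-0.0066  0.0126 -0.0064] [0.00098 0.00028 0.00073] margin 0.37 err 0.0 q [-0.82  0.45  0.15  1.98  0.57  1.07  2.36]
nogo end x [0.07112721 0.07144223]
-0.05 z 0.0059 y [-0.0174  0.0202]
-0.04 z -0.013 y [-0.003   0.0064]
-0.03 z -0.0133 y [-0.0103  0.0126]
-0.02 z -0.0137 y [-0.0103  0.0127]
-0.01 z -0.0276 y [-0.0121  0.0143]
0.0 z -0.0254 y [-0.0232  0.0242]
0.01 z -0.0293 y [-0.022   0.0231]
0.02 z -0.0132 y [-0.0102  0.0123]
0.03 z -0.0131 y [-0.0103  0.0125]
0.04 z -0.0182 y [-0.015   0.0171]
0.05 z -0.0168 y [-0.0141  0.0162]
0.06 z -0.0169 y [-0.0141  0.0162]
0.07 z -0.0164 y [-0.0139  0.0159]
```

View pics/s4.png

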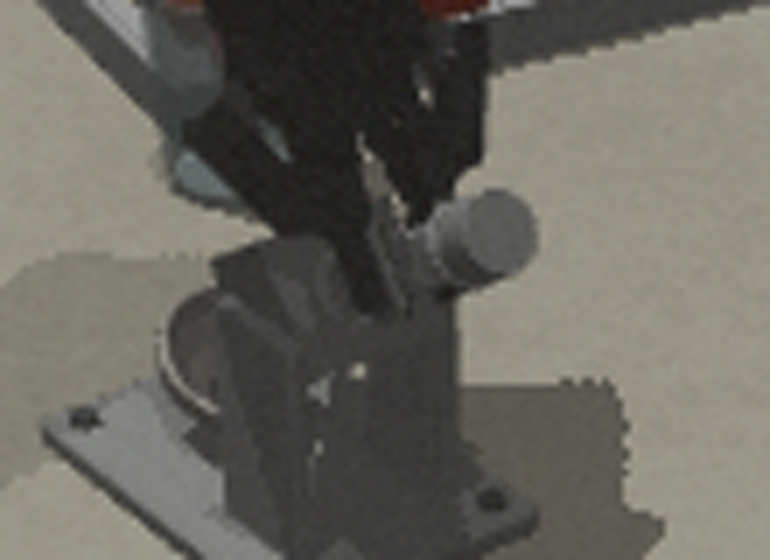

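The side crop shows the collar flush on the sloping face. The force rose to 31 N with no further travel, so the go end is fully in. Now I draw it out along the bore axis.

Emit:
jog_arm(motion="0.0054 -0.0198 0.0143 0 0 0 1;0.0108 -0.0395 0.0287 0 0 0 1;0.0108 -0.0395 0.0287 0 0 0 1;0.0108 -0.0395 0.0287 0 0 0 1;0.0162 -0.0593 0.043 0 0 0 1;0.0216 -0.079 0.0574 0 0 0 1;0.0216 -0.079 0.0574 0 0 0 1;0.0216 -0.079 0.0574 0 0 0 1")

```text
time_s: 14.8
eef_pos: [0.5487, 0.0437, 0.2016]
tool_rot: [2.139, -1.633, 0.675]
force: [-1.1, -0.2, -4.3]
opening: 0.269
grip_force: 69.8
```

```bash
sed -i 's/MO=np.array(\[.511,.180,.125\])/MO=np.array([.5123,.1775,.1263])/' kin.py; python3 chk.py; python3 - <<'E'
from plan import *
o=status.get_obs();p=np.array(o["eef_pos"]);Rm=R.from_rotvec(o["tool_rot"]).as_matrix()
print(np.round(o["joints"],2),"turn per row /360 over 23 rows",(Rm[:,2]*.5/22).round(5), "max row .02386")
q,m,e=path(np.array(o["joints"]),p,Rm,p,Rm[:,2]*np.pi,22);print(m,e,q.round(2))
E
```

```text
contact in U,lat,V [np.float64(-0.5), np.float64(-1.4), np.float64(0.4)] k 0.1567 14.8
[-0.72  0.33  0.2   1.99  0.6   1.09  2.53] turn per row /360 over 23 rows [ 0.00344 -0.01258 -0.01861] max row .02386
0.33652010767599805 1.2978014091588953e-05 [-1.16  0.42  0.77  2.01  0.39  0.96 -0.4 ]
```

Emit:
jog_arm(motion="0 0 0 0.0034 -0.0126 -0.0186 1;0 0 0 0.0034 -0.0126 -0.0186 1;0 0 0 0.0034 -0.0126 -0.0186 1;0 0 0 0.0034 -0.0126 -0.0186 1;0 0 0 0.0034 -0.0126 -0.0186 1;0 0 0 0.0034 -0.0126 -0.0186 1;0 0 0 0.0034 -0.0126 -0.0186 1;0 0 0 0.0034 -0.0126 -0.0186 1")

```text
time_s: 15.6
eef_pos: [0.5486, 0.0444, 0.2011]
tool_rot: [0.997, -2.777, 0.931]
force: [0.2, -0.2, -5.1]
opening: 0.268
grip_force: 69.9
```

Emit:
jog_arm(motion="0 0 0 0.0034 -0.0126 -0.0186 1;0 0 0 0.0034 -0.0126 -0.0186 1;0 0 0 0.0034 -0.0126 -0.0186 1;0 0 0 0.0034 -0.0126 -0.0186 1;0 0 0 0.0034 -0.0126 -0.0186 1;0 0 0 0.0034 -0.0126 -0.0186 1;0 0 0 0.0034 -0.0126 -0.0186 1;0 0 0 0.0034 -0.0126 -0.0186 1")

```text
time_s: 16.4
eef_pos: [0.5485, 0.0444, 0.201]
tool_rot: [0.618, 2.681, -0.77]
force: [-0.3, 0.7, -4.5]
opening: 0.27
grip_force: 69.9
```

Emit:
jog_arm(motion="0 0 0 0.0034 -0.0126 -0.0186 1;0 0 0 0.0034 -0.0126 -0.0186 1;0 0 0 0.0034 -0.0126 -0.0186 1;0 0 0 0.0034 -0.0126 -0.0186 1;0 0 0 0.0034 -0.0126 -0.0186 1;0 0 0 0.0034 -0.0126 -0.0186 1;0 0 0 0 0 0 1;0 0 0 0 0 0 1")

```text
time_s: 17.2
eef_pos: [0.5486, 0.045, 0.2007]
tool_rot: [1.581, 2.08, -0.507]
force: [0.5, -0.5, -4.5]
opening: 0.27
grip_force: 69.9
```

```bash
python3 - <<'E'
from plan import *
o=status.get_obs();print(np.round(o["joints"],2))
plan(tcp(.082),Rt(-U,W),6)
E
```

```text
[-1.15  0.42  0.75  2.01  0.39  0.97 -0.41]
total shift/0.2 [-0.0784  0.2859 -0.2147] turn/360 [ 0.0005 -0.0009 -0.0003] deg 0.4 | per row 6 [-0.0131  0.0476 -0.0358] [ 9.0e-05 -1.6e-04 -5.0e-05] margin 0.45 err 0.0 q [-1.2   0.5   0.7   2.01  0.34  0.94 -0.49]
```

Emit:
jog_arm(motion="-0.0131 0.0476 -0.0358 0.0001 -0.0002 0 1;-0.0131 0.0476 -0.0358 0.0001 -0.0002 0 1;-0.0131 0.0476 -0.0358 0.0001 -0.0002 0 1;-0.0131 0.0476 -0.0358 0.0001 -0.0002 0 1;-0.0131 0.0476 -0.0358 0.0001 -0.0001 -0.0001 1;-0.0131 0.0476 -0.0358 0 0 0 1;0 0 0 0 0 0 1;0 0 0 0 0 0 1")

```text
time_s: 18.0
eef_pos: [0.533, 0.1023, 0.1574]
tool_rot: [1.586, 2.073, -0.499]
force: [-0.4, -0.4, -4.5]
opening: 0.269
grip_force: 69.8
```

```bash
python3 chk.py; python3 - <<'E'
from plan import *
plan(tcp(.076),Rt(-U,W),2)
E
```

```text
contact in U,lat,V [np.float64(-0.4), np.float64(-0.7), np.float64(0.1)] k 0.0817 18.0
total shift/0.2 [-0.0068  0.023  -0.0153] turn/360 [0.0001 0.0003 0.0003] deg 0.2 | per row 2 [-0.0034  0.0115 -0.0077] [4.0e-05 1.7e-04 1.5e-04] margin 0.45 err 0.0 q [-1.21  0.5   0.7   2.01  0.33  0.94 -0.5 ]
```

Emit:
jog_arm(motion="-0.0034 0.0115 -0.0077 0.0001 0.0002 0.0002 1;-0.0034 0.0115 -0.0077 0 0.0001 0.0001 1;0 0 0 0 0 0 1;-0.0011 0.004 -0.0029 0 0 0 1;0 0 0 0 0 0 1;-0.0011 0.004 -0.0029 0 0 0 1;0 0 0 0 0 0 1;0 0 0 0 0 0 1")

```text
time_s: 18.8
eef_pos: [0.5311, 0.1087, 0.1532]
tool_rot: [1.585, 2.076, -0.498]
force: [0.1, -0.5, -5.1]
opening: 0.265
grip_force: 69.8
```

```bash
python3 chk.py
```

```text
contact in U,lat,V [np.float64(-0.4), np.float64(-0.3), np.float64(-0.5)] k 0.0739 18.8
```

Emit:
jog_arm(motion="-0.0011 0.004 -0.0029 0 0 0 1;0 0 0 0 0 0 1;-0.0011 0.004 -0.0029 0 0 0 1;0 0 0 0 0 0 1;-0.0011 0.004 -0.0029 0 0 0 1;0 0 0 0 0 0 1;0 0 0 0 0 0 1;0 0 0 0 0 0 1")

```text
time_s: 19.6
eef_pos: [0.5305, 0.111, 0.1514]
tool_rot: [1.585, 2.076, -0.498]
force: [-0.3, -1.0, -3.9]
opening: 0.268
grip_force: 69.9
```

```bash
python3 chk.py
```

```text
contact in U,lat,V [np.float64(0.5), np.float64(-0.8), np.float64(0.2)] k 0.0709 19.6
```

Emit:
jog_arm(motion="-0.0011 0.004 -0.0029 0 0 0 1;0 0 0 0 0 0 1;-0.0011 0.004 -0.0029 0 0 0 1;0 0 0 0 0 0 1;0 0 0 0 0 0 1;0 0 0 0 0 0 1;0 0 0 0 0 0 1;0 0 0 0 0 0 1")

```text
time_s: 20.4
eef_pos: [0.5304, 0.1111, 0.1511]
tool_rot: [1.586, 2.073, -0.5]
force: [1.8, -9.1, 7.9]
opening: 0.272
grip_force: 70.7
```

```bash
python3 chk.py
```

```text
contact in U,lat,V [np.float64(14.2), np.float64(-1.0), np.float64(5.1)] k 0.0707 20.4
```

Refused: there is 14 N along the axis and no advance at k = 70.7 mm. I hold it briefly and check how square it is.

Emit:
jog_arm(motion="-0.0006 0.002 -0.0014 0 0 0 1;0 0 0 0 0 0 1;0 0 0 0 0 0 1;0 0 0 0 0 0 1;0 0 0 0 0 0 1;0 0 0 0 0 0 1;0 0 0 0 0 0 1;0 0 0 0 0 0 1")

```text
time_s: 21.2
eef_pos: [0.5304, 0.111, 0.1511]
tool_rot: [1.586, 2.073, -0.501]
force: [1.7, -11.4, 10.4]
opening: 0.266
grip_force: 70.7
```

```bash
python3 chk.py;python3 - <<'E'
from plan import *
plan(tcp(.0707),Rt(-U,W),1)
E
```

```text
contact in U,lat,V [np.float64(17.4), np.float64(-1.6), np.float64(5.9)] k 0.0707 21.2
total shift/0.2 [0.0003 0.0007 0.0011] turn/360 [0.0002 0.0002 0.0004] deg 0.2 | per row 1 [0.0003 0.0007 0.0011] [0.00024 0.00017 0.00038] margin 0.45 err 0.0 q [-1.21  0.51  0.7   2.01  0.33  0.94 -0.51]
```

Emit:
jog_arm(motion="0.0054 -0.0198 0.0143 0 0 0 1;0.0108 -0.0395 0.0287 0 0 0 1;0.0108 -0.0395 0.0287 0 0 0 1;0.0162 -0.0593 0.043 0 0 0 1;0.0216 -0.079 0.0574 0 0 0 1;0.0216 -0.079 0.0574 0 0 0 1;0.0216 -0.079 0.0574 0 0 0 1;0 0 0 0 0 0 1")

```text
time_s: 22.0
eef_pos: [0.5522, 0.0306, 0.2095]
tool_rot: [1.59, 2.072, -0.497]
force: [-0.5, 0.3, -4.1]
opening: 0.268
grip_force: 69.9
```

```bash
python3 - <<'E'
from plan import *
plan(np.array([.5102,-.1742,.19]),R.from_rotvec([.334,3.1235,0]).as_matrix(),14)
E
```

```text
total shift/0.2 [-0.2101 -1.0238 -0.0974] turn/360 [0.0699 0.0741 0.1687] deg 71.0 | per row 14 [-0.015  -0.0731 -0.007 ] [0.00499 0.00529 0.01205] margin 0.34 err 0.0 q [-0.25  0.27  0.55  1.98 -0.18  0.93  1.75]
```

Emit:
jog_arm(motion="-0.015 -0.0731 -0.007 0.005 0.0053 0.01205 1;-0.015 -0.0731 -0.007 0.005 0.0053 0.01205 1;-0.015 -0.0731 -0.007 0.005 0.0053 0.01205 1;-0.015 -0.0731 -0.007 0.005 0.0053 0.01205 1;-0.015 -0.0731 -0.007 0.005 0.0053 0.01205 1;-0.015 -0.0731 -0.007 0.005 0.0053 0.01205 1;-0.015 -0.0731 -0.007 0.005 0.0053 0.01205 1;-0.015 -0.0731 -0.007 0.005 0.0053 0.01205 1")

```text
time_s: 22.8
eef_pos: [0.5271, -0.0841, 0.1966]
tool_rot: [0.949, 2.757, -0.239]
force: [-0.5, 0.2, -4.9]
opening: 0.274
grip_force: 69.8
```

Emit:
jog_arm(motion="-0.015 -0.0731 -0.007 0.005 0.0053 0.01205 1;-0.015 -0.0731 -0.007 0.005 0.0053 0.01205 1;-0.015 -0.0731 -0.007 0.005 0.0053 0.01205 1;-0.015 -0.0731 -0.007 0.005 0.0053 0.01205 1;-0.015 -0.0731 -0.007 0.005 0.0053 0.01205 1;-0.015 -0.0731 -0.007 0.005 0.0053 0.01205 1;0 0 0 0 0 0 1;0 0 0 0 0 0 1")

```text
time_s: 23.6
eef_pos: [0.5091, -0.1717, 0.1878]
tool_rot: [-0.331, -3.124, 0.0]
force: [-0.4, -0.1, -4.1]
opening: 0.268
grip_force: 69.9
```

```bash
python3 - <<'E'
from plan import *
plan(np.array([.5102,-.1742,.06]),R.from_rotvec([.334,3.1235,0]).as_matrix(),6)
E
```

```text
total shift/0.2 [ 0.0054 -0.0127 -0.6388] turn/360 [ 0.     -0.     -0.0003] deg 0.1 | per row 6 [ 0.0009 -0.0021 -0.1065] [ 0.e+00 -1.e-05 -5.e-05] margin 0.39 err 0.0 q [-0.15  0.47  0.45  2.07 -0.32  0.67  1.87]
```

Emit:
jog_arm(motion="0.003 -0.006 0 0 0 0 1;0.0024 -0.0067 -0.1 0 0 0 1;0 0 -0.15 0 0 0 1;0 0 -0.15 0 0 0 1;0 0 -0.12 0 0 0 1;0 0 -0.08 0 0 0 1;0 0 -0.039 0 0 0 1;0 0 0 0 0 0 1")

```text
time_s: 24.4
eef_pos: [0.5103, -0.1725, 0.0595]
tool_rot: [-0.326, -3.124, -0.001]
force: [0.5, 0.1, -4.5]
opening: 0.272
grip_force: 69.9
```

Emit:
jog_arm(motion="0 0 -0.025 0 0 0 1;0 0 -0.025 0 0 0 1;0 0 -0.02 0 0 0 1;0 0 -0.015 0 0 0 1;0 0 -0.01 0 0 0 1;0 0 -0.005 0 0 0 1;0 0 0 0 0 0 1;0 0 0 0 0 0 1")

```text
time_s: 25.2
eef_pos: [0.5106, -0.1733, 0.0401]
tool_rot: [0.327, 3.124, 0.001]
force: [-0.5, -0.2, -4.9]
opening: 0.268
grip_force: 69.9
```

Emit:
jog_arm(motion="0 -0.003 -0.004 0 0 0 1;0 0 0 0 0 0 1;0 0 -0.003 0 0 0 1;0 0 0 0 0 0 1;0 0 -0.003 0 0 0 1;0 0 0 0 0 0 1;0 0 0 0 0 0 1;0 0 0 0 0 0 1")

```text
time_s: 26.0
eef_pos: [0.5107, -0.1738, 0.0383]
tool_rot: [0.327, 3.124, 0.001]
force: [-3.1, 1.2, 5.6]
opening: 0.266
grip_force: 71.3
```

Emit:
jog_arm(motion="0 0 0.002 0 0 0 1;0 0 0 0 0 0 0.35;0 0 0 0 0 0 0.2;0 0 0 0 0 0 0;0 0 0 0 0 0 -0.3;0 0 0 0 0 0 -1;0 0 0 0 0 0 -1;0 0 0 0 0 0 -1", squeeze=20)

```text
time_s: 26.8
eef_pos: [0.5106, -0.1738, 0.0384]
tool_rot: [0.327, 3.124, 0.001]
force: [-0.1, -0.2, -0.3]
opening: 0.997
grip_force: 0.0
```

Emit:
jog_arm(motion="0 0 0 0 0 0 -1;0 0 0.05 0 0 0 -1;0 0 0.1 0 0 0 -1;0 0 0.15 0 0 0 -1;0 0 0.2 0 0 0 -1;0 0 0.2 0 0 0 -1;0 0 0 0 0 0 -1;0 0 0 0 0 0 -1")

```text
time_s: 27.6
eef_pos: [0.511, -0.1737, 0.1797]
tool_rot: [0.327, 3.122, 0.002]
force: [0.0, -0.4, -0.4]
opening: 0.999
grip_force: 0.0
```

```bash
python3 - <<'E'
from h import *
o=status.get_obs()
im,d=cams.get_image("wrist");cv2.imwrite("pics/w5.png",im)
q=cloud("wrist",d,o).reshape(-1,3);q=q[np.isfinite(q).all(1)]
g=np.array([.978,-.2065]);c=np.array([.5105,-.1731]);n=np.array([.2065,.978])
a=(q[:,:2]-c)@g;b=(q[:,:2]-c)@n
for lo in(-.07,-.04,-.01,.0,.03,.06,.08):
    i=(abs(b)<.018)&(a>=lo)&(a<lo+.01)&(q[:,2]>.055)&(q[:,2]<.1)
    print(lo,np.percentile(b[i],[2,98]).round(4),np.percentile(q[i,2],98).round(4))
m=(abs(b)<.018)&(q[:,2]>.055)&(q[:,2]<.1)&(abs(a)<.12);print(a[m].min(),a[m].max())
s,_=cams.get_image("side");t,_=cams.get_image("top")
cv2.imwrite("pics/fin.png",np.hstack([cv2.resize(s,(400,300)),cv2.resize(t,(400,300))]))
E
```

```text
-0.07 [-0.0155  0.0156] 0.0745
-0.04 [-0.0112  0.0116] 0.0705
-0.01 [-0.0116  0.0111] 0.0707
0.0 [-0.0117  0.0112] 0.0707
0.03 [-0.0112  0.0117] 0.0706
0.06 [-0.0117  0.0124] 0.0708
0.08 [-0.0119  0.0127] 0.0704
-0.07231170176271176 0.0942121510845889
```

View pics/fin.png

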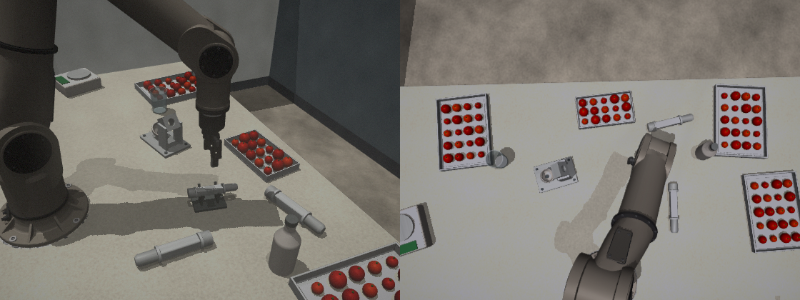

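The gauge lies level in the cradle at its original height and centred (side half, (212,190)). The arm is clear above it, and the tray, beaker and bottle are where they were.

```bash
python3 -c "
from plant import robot
print(robot.close_job())"
```

```text
the job is handed in; nothing more can be done
None
```

The go end went fully in, the no-go end was refused, and the gauge is back in its cradle with the job handed in at about 28 s of the 67 s limit; the judge's verdict was not returned.

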